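# Close a plaster mould in a twin-screw clamp

### The job

Gently push the plaster mould back along its channel until it sits fully home against the clamp's back stop, then clamp it: turn the two wooden handles clockwise alternately, less than a quarter turn at a time, so that the beam never tips more than two degrees. Finish with the beam level and its two rubber feet pressing the mould firmly and evenly, with about 20 N under each foot and never much more because plaster cracks, then let go; leave the other things on the table where they are.

Things in the scene. Friction and masses are not known exactly. Their poses are not given: they have to be found in the camera images.
- press: Grey steel mould clamp, fixed. Base plate 210 x 310 mm, 12 mm thick, x -120 to +90 mm of the origin; origin on the table surface midway between the screws; +x from its open front to the back stop, +y to the left screw, z up. Rails (inner faces y = +-72.5 mm, tops 26 mm above the table) guide the mould along x. Upright 14 mm screws at x = 0, y = +-110 mm turn in the base and carry the beam.
- stop_face (a point): Middle of the front face of the clamp's back stop, 70 mm behind (+x) the clamp's origin and 32 mm above the table. The stop is 160 mm wide, its top 52 mm above the table; axes like the clamp's.
- mould: Loose plaster mould, a block 140 x 140 mm, 70 mm high, about 0.7 to 1 kg, in the channel; origin at the centre of its underside (12 mm above the table), axes like the clamp's. It starts 25 to 45 mm short of the stop, towards the open front; fully home its origin is at x = 0 of the clamp. Push at the middle of its front face (70 mm from its origin); it slides with 3 to 8 N.
- beam: Aluminium cross beam 36 x 256 x 26 mm riding on the two screws; origin at its centre, y along it to the left screw. At handle angles 0 its origin is 130 mm above the table. Each end goes down 5 mm per rad of its own handle: it is level when both angles are equal, and 1 rad of difference tips it 1.3 degrees.
- beam_under (a point): Middle of the beam's underside, 117 mm above the table at handle angles 0. Below hangs a steel bar with two sprung rubber feet, 22 mm across, 50 mm either side of the middle. Their set length differs from start to start: they first touch the mould when the beam is 2.2 to 8.3 mm below its height at angles 0, so feel for it. Then each foot gives about 9 N per mm (45 N per rad on both handles). Over 80 N in all cracks it.
- knob_l (a joint): Angle of the left handle (clamp y = +110 mm), rad, growing clockwise seen from above, which lowers the left end of the beam. It starts at 0 and stops at 6. Screw friction is 0.15 N m, so it stays where it is left; load adds 0.005 N m per N carried by that end.
- knob_r (a joint): Angle of the right handle (clamp y = -110 mm), as for knob_l; clockwise lowers the right end.
- knob_l_grip (a point): Point on the left handle's axis at which to grip, 198 mm above the table, 16 mm below the handle's top. The handle is an upright wooden bar 54 mm long, 14 mm thick, 38 mm high; its long side lies along the clamp's x at angle 0 and always along this point's x axis. It turns but does not rise or sink.
- knob_r_grip (a point): The same for the right handle.
- glaze_jar: Bystander: small jar, 60 mm across, 75 mm high, left of the clamp; origin at its underside.
- bisque_bowl: Bystander: terracotta bowl, 90 mm across, 50 mm high, right of the clamp; origin at its underside.
- spool: Bystander: turned wooden spool, 40 mm across, 45 mm high, behind the clamp; origin at its underside.
- spatula: Bystander: spatula lying behind the clamp.
- mug: Bystander: blue mug, 76 mm across, 85 mm high, out to the right; origin at its underside.
- wood_block: Bystander: plywood block 90 x 45 x 30 mm, out to the left; origin at its underside.
There are look-alikes about, which are no part of the job. Leave any orange or turquoise look-alike of the mould alone.

How it is judged:
On the way, in this order (a step that is already met when the one before it is completed fails the run):
1. the mould is fully home against the back stop (within 4 mm), before it is clamped (x of mould in the frame of press above -0.004 m and contact force between beam and mould below 2 N), for 0.2 s.
2. the feet press on the mould with more than 24 N in all (contact force between beam and mould above 24 N), for 0.2 s.
At the end, for the whole second after the job is handed in: The mould is home against the back stop within 4 mm and at rest, the beam is level within 0.7 degrees (0.012 rad), and its feet press the mould with 24 to 56 N in all; nothing is held (x of mould in the frame of press above -0.004 m and contact force between beam and mould between 24 and 56 N and angle between the z axis of beam and the z axis of press, either way round below 0.012 rad and linear speed of mould below 0.01 m/s); the robot touches nothing.
It fails at once if the beam tips more than 2 degrees (0.036 rad) (angle between the z axis of beam and the z axis of press, either way round above 0.036 rad).
It fails at once if the feet press the mould with more than 80 N in all (plaster cracks) (contact force between beam and mould above 80 N).
It fails at once if the gripper or arm pushes on the mould with more than 60 N (contact force between any of the fingers, the arm and mould above 60 N).
It fails at once if a bystander is moved more than 30 mm (distance of any of glaze_jar, bisque_bowl, spool, spatula, mug, wood_block from where it was at the start of the episode above 0.03 m).
It also fails if it takes over 72 s, if anything falls off the work surface, if the arm or the gripper's body presses on something with over 40 N, if the wrist force passes 120 N, or if a joint passes its speed limit or range.

### The arm

A 6-joint arm with a two-finger parallel gripper is mounted at the origin on the work surface. World frame = base frame: x ahead of the robot, y to its left, z up, the work surface at z = 0. Lengths are in m, angles in rad, forces in N, time in s.
With the tool pointing down it reaches from about 0.325 to 0.875 m from the base axis. Payload 4.4 kg.
Tool frame: the origin (TCP) lies on the centre line of the jaws, within the pads' length; the fingertips stand 8 mm ahead of it and the grasp point (between the pads) lies 11 mm behind it; z points along the fingers, y is the line along which they close (so a half turn about z gives the same grasp; the last joint's range is limited). The gripper opens to 85 mm and grips with 20 to 120 N. Pads are 22 mm wide; open, the fingers measure 114 mm over their backs; the gripper's body (76 mm by 85 mm) begins 54 mm behind the grasp point. The pads swing forward as they close: fully open they stand 13 mm farther back than shut.
Start: joints at [1.018, 0.207, 1.542, -0, 1.393, -0.15], TCP at [0.225, 0.529, 0.239] pointing down, gripper open.
Joint ranges: [-2.73, 2.73], [-0.86, 2.22], [0.23, 2.46], [-1.11, 4.25], [0.08, 2.63], [-2.82, 2.82]. Speed limits (rad/s): [2.79, 2.79, 3.14, 3.14, 3.14, 3.14].

### API

Orientations are given as a unit quaternion [x, y, z, w].
In Python, from station import robot gives the robot as it stands.
- The arm moves only by the shell command python3 -m creep 'ROWS' [OPENING]. ROWS is JSON, a list of rows, each a list of 4 numbers: the shift along the tool's x, y, z in cm, then the turn about the tool's z in rad. A call has exactly 8 rows; each row is the pose to reach, as a shift and turn from the pose commanded when the call began, along the tool's axes at that moment; what a row does not reach only later rows make up. A row lasts 1/12 s, in which the tool goes at most 41.7 mm and 7.16 degrees, less where a joint would pass 70% of its speed; a pose out of reach is approached as far as the arm can. A call with a gripper value outside its range is refused whole. OPENING is the gripper command: -1 is fully open, 1 is shut, values between are in proportion, set as the call begins (- or left out, the last holds). The fingers move at their own pace and stop on an object; the grip force is fixed at half the most. Time passes only in rows, so rows that repeat a pose let the fingers close, or fill a call up. It gives the time, the measured TCP pose, the force, the opening and the grip force at its end, in the units of the state.
- robot.get_state(): the state, without advancing time (a new reading comes with each control period).
- robot.get_image(name): name is "scene" or "top"; returns the picture (480x640x3 uint8, red, green, blue); there is no depth.
- robot.camera_params(name): a dict with "K" (3x3 intrinsics, pixels), "R" (3x3) and "t" (3): a world point X has camera coordinates R X + t. Camera axes: x right, y down, z forward; pixel columns grow to the right and rows downward; lengths in m; the calibration is good to about 2 mm. A picture is of the moment at which its call begins. camera_params takes no time and is no camera call.
- robot.job_done(): hands the job in; it is judged then, once.
The state is a dict: "time": time; "qpos": joint angles; "joint_vel": joint speeds; "effort": joint torques, N m; "tcp_pos": TCP position; "tool_rot": TCP orientation; "wrist_force": force on the tool from outside, world axes, zero at the start; "wrist_torque": the same for the moment, N m; "finger_gap": finger opening in m; "finger_force": force on a finger pad.
Only numpy, scipy, OpenCV 4.12 (cv2) and the standard library are available. Lean on these libraries where they do the work, as an engineer would, in place of code of your own. Each camera call takes 0.05 s, during which the arm holds its last target. There are 200 camera calls.

## Working session

There is one attempt and no reset: what is moved stays moved. The work goes in short steps, Python scripts to look and compute and a shell command to move; the robot and the scene stay as the last step left them, time stands still between calls to the robot, and variables do not carry over. Pictures are saved under pics/ and viewed, at most 10 in all, crops included, and the job is handed in when it is done.

```bash
mkdir -p pics; ls; python3 - <<'E'
from station import robot
import cv2,numpy as np
np.set_printoptions(precision=4,suppress=True)
for n in("scene","top"):
    im=robot.get_image(n);cv2.imwrite(f"pics/{n}0.png",im[:,:,::-1]);p=robot.camera_params(n);print(n,p)
s=robot.get_state();print(s)
E
```

```text
pics
scene {'K': array([[484.4871,   0.    , 319.8241],
       [  0.    , 484.4871, 242.5298],
       [  0.    ,   0.    ,   1.    ]]), 'R': array([[-0.6352,  0.7722,  0.0127],
       [ 0.4338,  0.3704, -0.8214],
       [-0.6389, -0.5163, -0.5703]]), 't': array([ 0.3338, -0.0942,  1.5127])}
top {'K': array([[526.3818,   0.    , 321.9401],
       [  0.    , 526.3818, 245.5056],
       [  0.    ,   0.    ,   1.    ]]), 'R': array([[-0.0072, -0.9999, -0.01  ],
       [-0.9844,  0.0088, -0.176 ],
       [ 0.1761,  0.0086, -0.9843]]), 't': array([0.0015, 0.5417, 1.5239])}
{'time': 0.1, 'qpos': array([ 1.0175,  0.2074,  1.5428, -0.    ,  1.3935, -0.1505]), 'joint_vel': array([-0.0009, -0.0005, -0.0025,  0.0005, -0.0012, -0.0017]), 'effort': array([ -0.0008, -38.409 , -29.2551,  -0.0002,   0.0048,  -0.    ]), 'tcp_pos': array([0.225 , 0.5284, 0.2382]), 'tool_rot': array([ 0.2   ,  0.9798, -0.001 , -0.0003]), 'wrist_force': array([-0.4257, -0.8686, -0.9387]), 'wrist_torque': array([-0.0012, -0.003 , -0.0382]), 'finger_force': 0.0, 'finger_gap': 0.08562451734359576}
```

View pics/scene0.png

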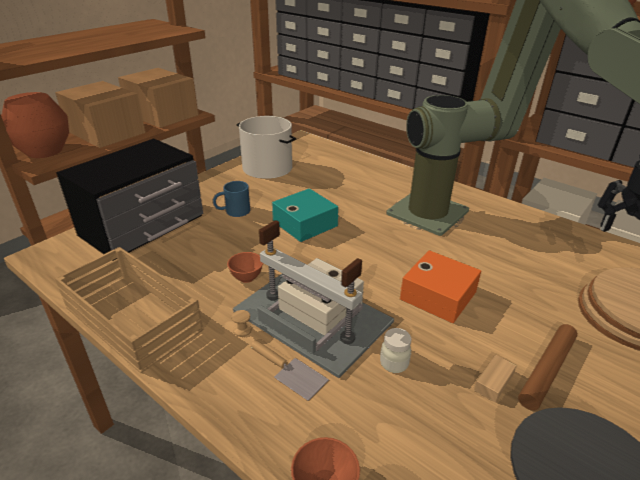

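View pics/top0.png

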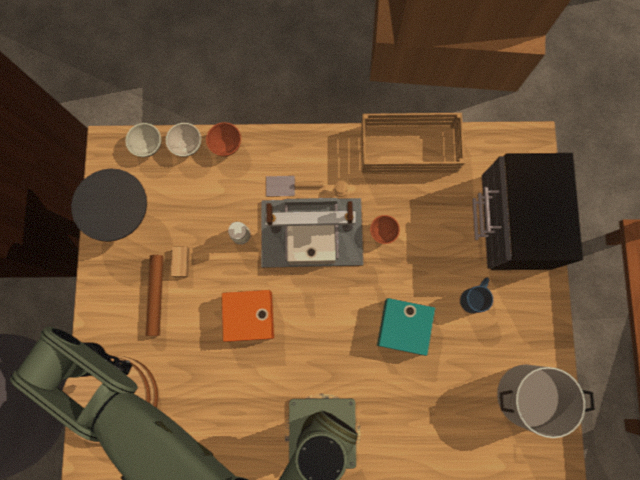

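The top view shows the cream mould in the grey clamp at about (311,243), with brown handles at (270,213) and (350,210). These could be taken for the mould:
- The cream block in the clamp at (311,243).
- The orange block at (247,315).
- The turquoise block at (406,327).

I choose the cream one and will check it in a close crop.

```bash
python3 - <<'E'
import cv2,numpy as np
a=cv2.imread("pics/top0.png")[190:280,250:375];b=cv2.imread("pics/scene0.png")[215:380,225:400]
a=cv2.resize(a,None,fx=6,fy=6,interpolation=cv2.INTER_CUBIC);cv2.imwrite("pics/c1.png",a)
b=cv2.resize(b,None,fx=3.6,fy=3.6,interpolation=cv2.INTER_CUBIC)[:600];cv2.imwrite("pics/c2.png",b)
E
```

```text
(no output)
```

View pics/c1.png

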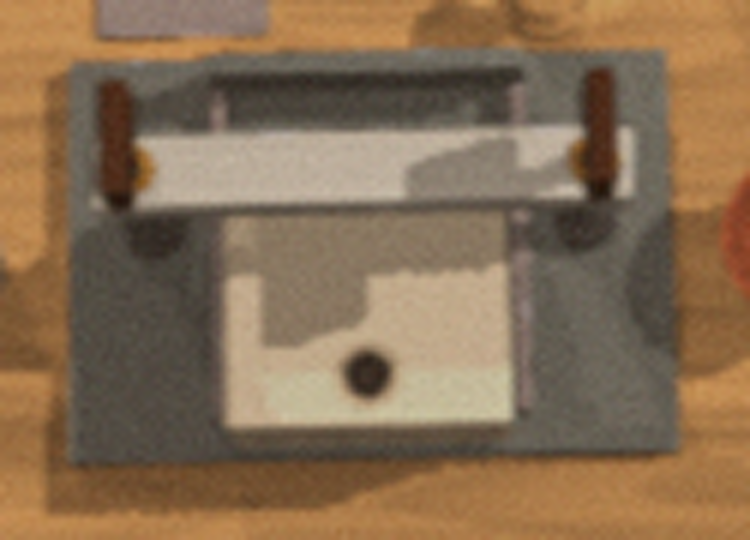

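View pics/c2.png

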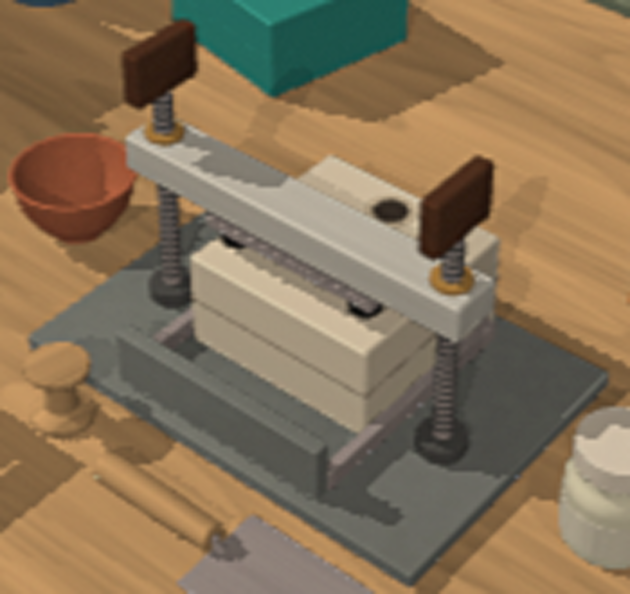

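Both crops confirm it: the cream block sits in the channel under the beam, short of the stop. In the top crop the plate corners are at about (72,62), (664,52), (678,450) and (70,462).

```bash
cat > h.py <<'E'
import cv2,numpy as np
from station import robot
np.set_printoptions(precision=4,suppress=True)
def ray(n,u,v):
    p=robot.camera_params(n);R=np.array(p["R"]);t=np.array(p["t"])
    return -R.T@t,R.T@np.linalg.solve(p["K"],[u,v,1.])
def plane(n,u,v,z):
    c,d=ray(n,u,v);return c+d*(z-c[2])/d[2]
def tri(a,b):
    (c,d),(e,f)=ray("top",*a),ray("scene",*b)
    s=np.linalg.lstsq(np.c_[d,-f],e-c,rcond=None)[0];P,Q=c+s[0]*d,e+s[1]*f
    return (P+Q)/2,np.linalg.norm(P-Q)
def blobs(im,lo,hi,box,amin):
    x0,y0,x1,y1=box;hs=cv2.cvtColor(im[y0:y1,x0:x1],cv2.COLOR_BGR2HSV)
    m=cv2.inRange(hs,lo,hi);n,l,st,c=cv2.connectedComponentsWithStats(m)
    return [(c[i]+[x0,y0],st[i,4],l==i) for i in range(1,n) if st[i,4]>=amin]
E
python3 - <<'E'
from h import *
for c in [(72,62),(664,52),(678,450),(70,462)]:
    u,v=[(k+.5)/6-.5+o for k,o in zip(c,(250,190))]; print("plate",plane("top",u,v,.012)) 
H={}
for n,box in(("top",(262,198,360,228)),("scene",(250,215,370,290))):
    im=cv2.imread(f"pics/{n}0.png")
    H[n]=blobs(im,(0,90,15),(14,255,110),box,25)
    for b in H[n]:
        ys,xs=np.nonzero(b[2]);r=cv2.minAreaRect(np.c_[xs,ys].astype(np.float32));print(n,b[0],b[1],r)
t=sorted(H["top"],key=lambda b:b[0][0]);s=sorted(H["scene"],key=lambda b:-b[0][0])
if len(t)==len(s)==2:
    for a,b in zip(t,s):print("handle",tri(a[0],b[0]))
# mould front top edge z=.082, from crop (228,425)-(512,425)
for c in [(228,427),(512,425)]:
    u,v=[(k+.5)/6-.5+o for k,o in zip(c,(250,190))];print("mould front",plane("top",u,v,.082))
for c in [(92,208),(634,196),(636,126)]:
    u,v=[(k+.5)/6-.5+o for k,o in zip(c,(250,190))];print("beam top corner",plane("top",u,v,.143))
E
```

```text
plate [0.6938 0.1839 0.012 ]
plate [ 0.6961 -0.1226  0.012 ]
plate [ 0.4882 -0.1255  0.012 ]
plate [0.4848 0.1822 0.012 ]
top [349.49 211.69] 100 ((87.0, 14.0), (22.0, 6.0), 90.0)
top [269.    213.359] 117 ((7.0, 15.5), (21.0, 6.0), 90.0)
scene [268.8382 232.2312] 346 ((18.836788177490234, 17.22020721435547), (15.76396369934082, 26.129308700561523), 59.74356460571289)
scene [351.2652 272.0691] 362 ((101.34513854980469, 56.823001861572266), (15.239678382873535, 30.103069305419922), 48.8140754699707)
scene [254.5732 274.3049] 82 ((5.1399993896484375, 58.52000427246094), (7.0, 17.200000762939453), 53.13010025024414)
mould front [0.4915 0.097  0.082 ]
mould front [ 0.4913 -0.0406  0.082 ]
beam top corner [0.5872 0.157  0.143 ]
beam top corner [ 0.5906 -0.0983  0.143 ]
beam top corner [ 0.6244 -0.0998  0.143 ]
```

```bash
python3 - <<'E'
from h import *
for a,b in (((269,213.36),(351.27,272.07)),((349.49,211.69),(268.84,232.23))):print(tri(a,b))
psi=.010;o=np.array([.6057,.0297])
R=np.array([[np.cos(psi),-np.sin(psi)],[np.sin(psi),np.cos(psi)]])
for n,p in dict(hl=(0,.11),hr=(0,-.11),front=(-.12,0),home_front=(-.07,0)).items():print(n,o+R@p)
from scipy.spatial.transform import Rotation as r
M=r.from_quat(robot.get_state()["tool_rot"]).as_matrix();print(M)
E
```

```text
(array([0.6049, 0.1402, 0.1983]), np.float64(0.001382681887984545))
(array([ 0.6077, -0.0797,  0.1977]), np.float64(0.0008641837308784286))
hl [0.6046 0.1397]
hr [ 0.6068 -0.0803]
front [0.4857 0.0285]
home_front [0.5357 0.029 ]
[[-0.92    0.392  -0.0011]
 [ 0.392   0.92   -0.0018]
 [ 0.0003 -0.0021 -1.    ]]
```

The clamp origin is at about (0.606, 0.030), yaw 0.012, and the mould is about 45 mm short of home. I'll travel to the open front with the fingers closed.

```bash
python3 -m creep '[[-2.5,-2.3,0,-0.05],[-5.5,-5,0,-0.1],[-8.5,-7.7,0,-0.15],[-11.5,-10.4,0,-0.2],[-14.5,-13.1,0,-0.25],[-17.5,-15.9,0,-0.3],[-20.5,-18.6,0,-0.36],[-23.5,-21.3,0,-0.415]]' 1; python3 - <<'E'
from h import *
from scipy.spatial.transform import Rotation as r
s=robot.get_state();M=r.from_quat(s["tool_rot"]).as_matrix();print(M,s["tcp_pos"]);print(M.T@(np.array([.455,.029,.20])-s["tcp_pos"])*100)
E
```

```text
time: 0.77
tcp_pos: [0.358, 0.239, 0.239]
tool_rot: [-0.008, 1.0, -0.0, -0.0]
wrist_force: [0.3, 0.4, 0.6]
finger_gap: 0.0
finger_force: 0.0
[[-0.9999 -0.0155 -0.0003]
 [-0.0155  0.9999 -0.0001]
 [ 0.0003 -0.0001 -1.    ]] [0.358 0.239 0.239]
[ -9.369  -21.1493   3.8959]
```

```bash
python3 -m creep '[[-1.4,-3.2,0,0],[-3,-6.6,0,0],[-4.5,-10,0,0],[-6,-13.5,0,0],[-7.6,-17,0,0],[-8.8,-20,0,0],[-9.3,-21.1,1,0],[-9.3,-21.1,4,0]]'; python3 -m creep '[[0,0,3.5,0],[0,0,7,0],[0,0,10.5,0],[0,0,13,0],[0,0,14.5,0],[0,0,14.8,0],[0,0,14.8,0],[0,0,14.8,0]]'; python3 - <<'E'
from h import *
im=robot.get_image("top");cv2.imwrite("pics/t1.png",cv2.resize(im[180:300,240:400,::-1],None,fx=4,fy=4))
E
```

```text
time: 1.43
tcp_pos: [0.4584, 0.0281, 0.2028]
tool_rot: [-0.004, 1.0, -0.001, 0.005]
wrist_force: [1.6, -0.2, 0.4]
finger_gap: 0.0
finger_force: 0.0
time: 2.1
tcp_pos: [0.454, 0.0314, 0.0517]
tool_rot: [-0.006, 1.0, 0.0, 0.0]
wrist_force: [0.2, 0.3, 0.7]
finger_gap: -0.0
finger_force: 0.0
```

View pics/t1.png

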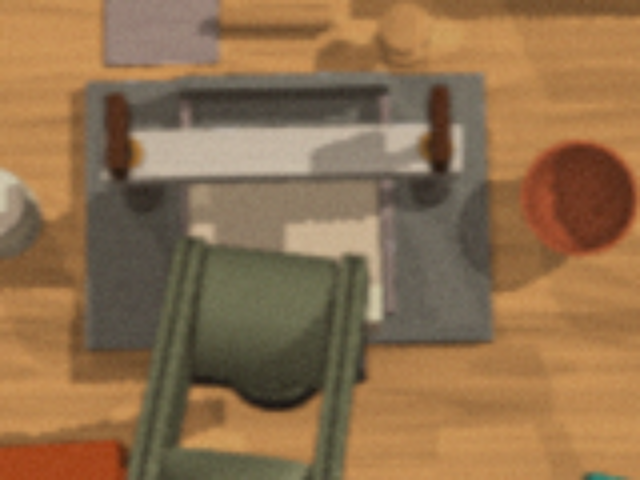

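The arm stands in front of the mould, which shows at (190-385, 180-320) in the crop, and is clear of everything. Now I'll push slowly.

```bash
python3 -m creep '[[-0.6,0,0,0],[-1.2,0,0,0],[-1.6,0,0,0],[-1.9,0,0,0],[-2.2,0,0,0],[-2.5,0,0,0],[-2.8,0,0,0],[-3.1,0,0,0]]' 
python3 -m creep '[[-0.3,0,0,0],[-0.6,0,0,0],[-0.9,0,0,0],[-1.2,0,0,0],[-1.5,0,0,0],[-1.8,0,0,0],[-2.1,0,0,0],[-2.4,0,0,0]]'
python3 -m creep '[[-0.2,0,0,0],[-0.4,0,0,0],[-0.6,0,0,0],[-0.8,0,0,0],[-0.9,0,0,0],[-1,0,0,0],[-1.1,0,0,0],[-1.1,0,0,0]]'
```

```text
time: 2.82
tcp_pos: [0.4801, 0.0315, 0.0511]
tool_rot: [-0.007, 1.0, -0.0, -0.006]
wrist_force: [-17.6, -1.6, 20.4]
finger_gap: -0.0003
finger_force: 6.5
time: 3.48
tcp_pos: [0.5042, 0.0322, 0.0512]
tool_rot: [-0.006, 1.0, 0.0, -0.005]
wrist_force: [-13.3, 0.2, 15.6]
finger_gap: 0.0003
finger_force: 7.5
time: 4.15
tcp_pos: [0.5157, 0.0322, 0.0511]
tool_rot: [-0.006, 1.0, 0.0, -0.005]
wrist_force: [-11.2, -0.2, 12.9]
finger_gap: -0.0003
finger_force: 4.8
```

```bash
python3 -m creep '[[-0.1,0,0,0],[-0.2,0,0,0],[-0.3,0,0,0],[-0.4,0,0,0],[-0.5,0,0,0],[-0.5,0,0,0],[-0.5,0,0,0],[-0.5,0,0,0]]' 
python3 -m creep '[[-0.1,0,0,0],[-0.1,0,0,0],[-0.2,0,0,0],[-0.2,0,0,0],[-0.3,0,0,0],[-0.3,0,0,0],[-0.3,0,0,0],[-0.3,0,0,0]]'
python3 - <<'E'
from h import *
for n,b in (("top",(180,300,240,400)),("scene",(215,380,225,400))):
    im=robot.get_image(n);cv2.imwrite(f"pics/{n}2.png",cv2.resize(im[b[0]:b[1],b[2]:b[3],::-1],None,fx=3.5,fy=3.5,interpolation=cv2.INTER_CUBIC))
    cv2.imwrite(f"pics/{n}2f.png",im[:,:,::-1])
E
```

```text
time: 4.82
tcp_pos: [0.5208, 0.0323, 0.0511]
tool_rot: [-0.006, 1.0, 0.0, -0.005]
wrist_force: [-10.6, -0.6, 11.9]
finger_gap: 0.0
finger_force: 5.3
time: 5.48
tcp_pos: [0.5235, 0.0323, 0.0512]
tool_rot: [-0.006, 1.0, 0.0, -0.005]
wrist_force: [-11.8, 0.2, 12.5]
finger_gap: 0.0002
finger_force: 5.5
```

View pics/scene2.png

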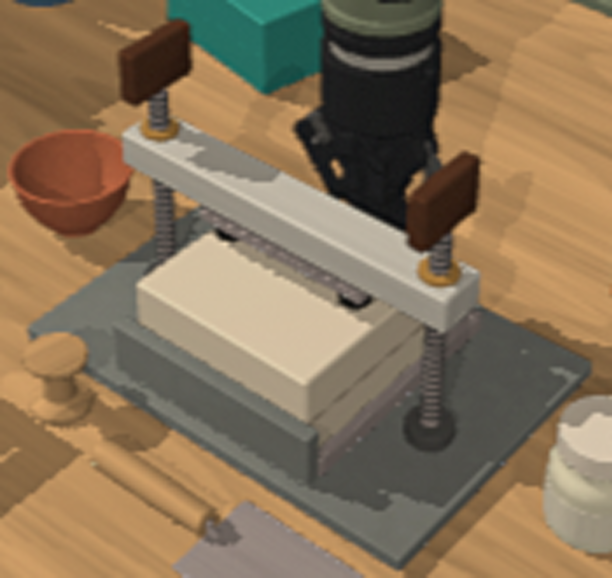

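The mould has slid back to just short of the stop: its rear face is by the stop's top edge at (130-315, 325-435). I'll creep on until the force rises.

```bash
for i in 1; do python3 -m creep '[[-0.1,0,0,0],[-0.1,0,0,0],[-0.1,0,0,0],[-0.2,0,0,0],[-0.2,0,0,0],[-0.2,0,0,0],[-0.2,0,0,0],[-0.2,0,0,0]]';
python3 -m creep '[[-0.1,0,0,0],[-0.1,0,0,0],[-0.1,0,0,0],[-0.2,0,0,0],[-0.2,0,0,0],[-0.2,0,0,0],[-0.2,0,0,0],[-0.2,0,0,0]]'; done
```

```text
time: 6.25
tcp_pos: [0.5234, 0.0323, 0.0512]
tool_rot: [-0.006, 1.0, 0.0, -0.007]
wrist_force: [-17.6, -1.2, 18.5]
finger_gap: -0.0002
finger_force: 7.5
time: 6.92
tcp_pos: [0.5234, 0.0323, 0.0512]
tool_rot: [-0.007, 1.0, 0.0, -0.01]
wrist_force: [-24.4, -1.4, 24.2]
finger_gap: -0.0001
finger_force: 10.4
```

The TCP stalls at x = 0.5234 with the force rising, so the mould is home. I'll back off and rise.

```bash
python3 -m creep '[[1.5,0,0,0],[3,0,0,0],[3,0,-3,0],[3,0,-7,0],[3,0,-11,0],[3,0,-15,0],[3,0,-18.5,0],[3,0,-19,0]]' 0; python3 - <<'E'
from h import *
from scipy.spatial.transform import Rotation as r
s=robot.get_state();M=r.from_quat(s["tool_rot"]).as_matrix();print(M,s["tcp_pos"]);
for y,x in((.140,.6053),(-.080,.6073)):print(M.T@(np.array([x,y,.187])-s["tcp_pos"])*100)
im=robot.get_image("top");cv2.imwrite("pics/top3f.png",im[:,:,::-1]);im=cv2.cvtColor(im,cv2.COLOR_RGB2BGR)
print(s["finger_gap"],s["wrist_torque"])
E
```

```text
time: 7.58
tcp_pos: [0.5062, 0.0313, 0.2494]
tool_rot: [-0.006, 1.0, -0.001, 0.007]
wrist_force: [1.3, -1.0, -0.9]
finger_gap: 0.043
finger_force: 0.0
[[-0.9998 -0.0123  0.0146]
 [-0.0123  0.9999 -0.0016]
 [-0.0146 -0.0017 -0.9999]] [0.5062 0.0313 0.2494]
[-9.9558 10.7625  6.368 ]
[ -9.8844 -11.2382   6.4051]
0.04296462309071113 [-0.0209 -0.0783  0.033 ]
```

```bash
python3 -m creep '[[-2,2,0,0],[-4.5,4.5,0,0],[-7,7,0,0],[-9,9,0,0],[-10,10.7,0,0],[-10,10.7,0,0],[-10,10.7,0,0],[-10,10.7,0,0]]' ; cat > st.py <<'E'
from h import *
from scipy.spatial.transform import Rotation as r
s=robot.get_state();M=r.from_quat(s["tool_rot"]).as_matrix();print("axes",M[:,0],M[:,2],"tcp",s["tcp_pos"],"yaw",np.arctan2(-M[1,0],-M[0,0]),"F",s["wrist_force"],"T",s["wrist_torque"],"e6",s["effort"][5],"q6",s["qpos"][5],"gap",s["finger_gap"]);
for n,x,y in(("L",.6053,.140),("R",.6073,-.080)):print(n,M.T@(np.array([x,y,.187])-s["tcp_pos"])*100)
E
python3 st.py
```

```text
time: 8.3
tcp_pos: [0.5992, 0.1394, 0.2394]
tool_rot: [-0.006, 1.0, -0.0, -0.002]
wrist_force: [-0.1, -0.6, 0.2]
finger_gap: 0.0428
finger_force: 0.0
axes [-0.9999 -0.0123  0.0035] [-0.0035 -0.0008 -1.    ] tcp [0.5992 0.1394 0.2394] yaw 0.012313742143136306 F [-0.1337 -0.6446  0.2191] T [-0.022  -0.0013 -0.0042] e6 0.0002697144191188272 q6 -1.494792448583573 gap 0.04278934686102684
L [-0.6272  0.0576  5.2367]
R [ -0.5563 -21.9432   5.2541]
```

```bash
python3 -m creep '[[-0.5,0,1.5,0],[-0.5,0,3.5,0],[-0.5,0,4.8,0],[-0.5,0,5.2,0],[-0.5,0,5.2,0],[-0.5,0,5.2,0],[-0.5,0,5.2,0],[-0.5,0,5.2,0]]' ;python3 st.py; python3 -m creep '[[0,0,0,0],[0,0,0,0],[0,0,0,0],[0,0,0,0],[0,0,0,0],[0,0,0,0],[0,0,0,0],[0,0,0,0]]' 1; python3 st.py
```

```text
time: 8.97
tcp_pos: [0.6062, 0.1399, 0.1908]
tool_rot: [-0.006, 1.0, 0.0, 0.001]
wrist_force: [0.6, 0.8, -0.4]
finger_gap: 0.043
finger_force: 0.0
axes [-0.9999 -0.0121 -0.0026] [ 0.0026  0.0002 -1.    ] tcp [0.6062 0.1399 0.1908] yaw 0.012123059082357852 F [ 0.5592  0.8346 -0.4483] T [-0.0058  0.0144 -0.0295] e6 -0.0002255803292428027 q6 -1.4950635047146237 gap 0.042954147151045736
L [0.0892 0.011  0.3786]
R [  0.1559 -21.9898   0.3754]
time: 9.63
tcp_pos: [0.6058, 0.1392, 0.1902]
tool_rot: [-0.006, 1.0, -0.001, 0.001]
wrist_force: [-1.5, -4.6, 4.6]
finger_gap: 0.0129
finger_force: 60.5
axes [-0.9999 -0.012  -0.001 ] [ 0.0011 -0.0013 -1.    ] tcp [0.6058 0.1392 0.1902] yaw 0.012044845319404217 F [-1.4714 -4.6498  4.5761] T [-0.6391  0.2393  0.0634] e6 0.09815437020733953 q6 -1.4951285527743405 gap 0.012850039512375613
L [0.0449 0.0844 0.318 ]
R [  0.1099 -21.9164   0.3464]
```

Gripped. First a clockwise turn of 0.4 rad on the left, ending in motion so I can read the friction torque.

```bash
python3 -m creep '[[0,0,0,0.05],[0,0,0,0.1],[0,0,0,0.15],[0,0,0,0.2],[0,0,0,0.25],[0,0,0,0.3],[0,0,0,0.35],[0,0,0,0.4]]' ;python3 st.py;python3 - <<'E'
from h import *
for n in("top","scene"): cv2.imwrite(f"pics/{n}4f.png",robot.get_image(n)[:,:,::-1])
E
python3 st.py
python3 -m creep '[[0,0,0,0],[0,0,0,0],[0,0,0,0],[0,0,-1.5,0],[0,0,-4,0],[0,0,-5,0],[0,0,-5,0],[0,0,-5,0]]' 0; python3 st.py
```

```text
time: 10.3
tcp_pos: [0.6056, 0.1385, 0.1902]
tool_rot: [0.194, 0.981, -0.001, 0.001]
wrist_force: [-2.3, -6.0, 5.7]
finger_gap: 0.013
finger_force: 60.5
axes [-0.9247  0.3806 -0.0015] [ 0.0006 -0.0025 -1.    ] tcp [0.6056 0.1385 0.1902] yaw -0.3904307755092623 F [-2.3493 -6.0052  5.6845] T [-0.8224  0.3118  0.1284] e6 -0.3474171180278063 q6 -1.0928150157891452 gap 0.012981416010606569
L [0.0881 0.1256 0.3205]
R [ -8.4697 -20.1426   0.3755]
axes [-0.925   0.3799 -0.0014] [ 0.0006 -0.0024 -1.    ] tcp [0.6056 0.1385 0.1902] yaw -0.3897192693472373 F [-2.5776 -6.0944  5.0541] T [-0.8538  0.2836 -0.1768] e6 0.02741373551543802 q6 -1.0936916000404808 gap 0.013027885399166715
L [0.0882 0.1298 0.3177]
R [ -8.4552 -20.1445   0.3698]
time: 11.07
tcp_pos: [0.6057, 0.1403, 0.2397]
tool_rot: [0.193, 0.981, 0.0, 0.001]
wrist_force: [-1.1, 0.4, -0.9]
finger_gap: 0.0427
finger_force: 0.0
axes [-0.9259  0.3778 -0.0013] [ 0.0016  0.0005 -1.    ] tcp [0.6057 0.1403 0.2397] yaw -0.38745157189233953 F [-1.0553  0.3564 -0.8918] T [ 0.0066  0.0212 -0.0175] e6 -2.986955109918199e-05 q6 -1.0950293627343137 gap 0.042741783854796336
L [ 0.0345 -0.0506  5.2672]
R [ -8.4629 -20.3443   5.2567]
```

```bash
python3 -m creep '[[-0.8,-2,0,-0.06],[-2.2,-5.2,0,-0.12],[-3.6,-8.6,0,-0.18],[-5,-12,0,-0.25],[-6.4,-15.4,0,-0.32],[-7.6,-18.3,0,-0.4],[-8.4,-20.2,0,-0.4],[-8.4,-20.3,0,-0.4]]'; python3 -m creep '[[0,0,1,0],[0,0,2.5,0],[0,0,4,0],[0,0,5,0],[0,0,5.2,0],[0,0,5.2,0],[0,0,5.2,0],[0,0,5.2,0]]';python3 st.py
```

```text
time: 11.73
tcp_pos: [0.6053, -0.0839, 0.237]
tool_rot: [-0.004, 1.0, -0.0, -0.002]
wrist_force: [0.7, -0.4, 0.3]
finger_gap: 0.0428
finger_force: 0.0
time: 12.4
tcp_pos: [0.6071, -0.0795, 0.1882]
tool_rot: [-0.006, 1.0, -0.0, 0.001]
wrist_force: [-0.4, 0.1, -0.1]
finger_gap: 0.0425
finger_force: 0.0
axes [-0.9999 -0.0128 -0.0018] [ 0.0018 -0.0004 -1.    ] tcp [ 0.6071 -0.0795  0.1882] yaw 0.012771704672882044 F [-0.3614  0.1005 -0.1052] T [-0.0088  0.011  -0.0302] e6 0.0009204318484989926 q6 -1.8550896077436454 gap 0.04250197467310076
L [-0.1003 21.9481  0.1159]
R [-0.0193 -0.0527  0.1247]
```

```bash
cat > rd.py <<'E'
from h import *
from scipy.spatial.transform import Rotation as r
T=[];E=[]
for i in range(5):
    s=robot.get_state();T.append(s["wrist_torque"][2]);E.append(s["effort"][5])
    if i<4:robot.get_image("top")
M=r.from_quat(s["tool_rot"]).as_matrix()
print("t",s["time"],"Tz",np.array(T),np.mean(T),"e6",np.array(E),"yaw",round(np.arctan2(-M[1,0],-M[0,0]),4))
E
python3 -m creep '[[0,0,0,0],[0,0,0,0],[0,0,0,0],[0,0,0,0],[0,0,0,0],[0,0,0,0],[0,0,0,0],[0,0,0,0]]' 1|tail -2; python3 rd.py
python3 -m creep '[[0,0,0,0.08],[0,0,0,0.16],[0,0,0,0.22],[0,0,0,0.26],[0,0,0,0.28],[0,0,0,0.29],[0,0,0,0.295],[0,0,0,0.3]]' |head -1;python3 rd.py
python3 -m creep '[[0,0,0,0.02],[0,0,0,0.04],[0,0,0,0.05],[0,0,0,0.06],[0,0,0,0.07],[0,0,0,0.08],[0,0,0,0.09],[0,0,0,0.1]]'|head -1 ;python3 rd.py
python3 -m creep '[[0,0,0,0.02],[0,0,0,0.04],[0,0,0,0.05],[0,0,0,0.06],[0,0,0,0.07],[0,0,0,0.08],[0,0,0,0.09],[0,0,0,0.1]]'|head -1 ;python3 rd.py
python3 -m creep '[[0,0,0,0.02],[0,0,0,0.04],[0,0,0,0.05],[0,0,0,0.06],[0,0,0,0.07],[0,0,0,0.08],[0,0,0,0.09],[0,0,0,0.1]]'|head -1 ;python3 rd.py
```

```text
finger_gap: 0.0132
finger_force: 60.9
t 13.2667 Tz [0.0673 0.1309 0.097  0.1496 0.1043] 0.10981039028903113 e6 [0.1003 0.0999 0.0997 0.0997 0.0996] yaw 0.0119
time: 13.93
t 14.1333 Tz [0.1138 0.0726 0.0835 0.0653 0.1209] 0.09122239442372578 e6 [0.0813 0.1167 0.0856 0.0696 0.0684] yaw -0.2881
time: 14.8
t 15.0 Tz [0.1008 0.0847 0.0445 0.0391 0.0591] 0.0656428127162032 e6 [0.0294 0.116  0.0687 0.033  0.0291] yaw -0.3883
time: 15.67
t 15.8667 Tz [0.163  0.0671 0.0778 0.0272 0.0685] 0.08070319252308408 e6 [0.0295 0.1156 0.0682 0.0325 0.0286] yaw -0.4882
time: 16.53
t 16.7333 Tz [ 0.1215  0.059   0.0498 -0.0172 -0.0033] 0.041950962286616905 e6 [0.0295 0.1162 0.0689 0.033  0.0292] yaw -0.5883
```

e6 is practically noise-free and gives the same readings at 0.4, 0.5 and 0.6 rad, so there is no load yet. I'll keep the same end profile and watch for a change.

```bash
sed -i 's/range(5)/range(3)/;s/i<4/i<2/' rd.py
for k in 1; do
python3 -m creep '[[0,0,0,0.06],[0,0,0,0.11],[0,0,0,0.15],[0,0,0,0.16],[0,0,0,0.17],[0,0,0,0.18],[0,0,0,0.19],[0,0,0,0.2]]'|head -1 ;python3 rd.py
python3 -m creep '[[0,0,0,0.06],[0,0,0,0.11],[0,0,0,0.15],[0,0,0,0.16],[0,0,0,0.17],[0,0,0,0.18],[0,0,0,0.19],[0,0,0,0.2]]'|head -1 ;python3 rd.py
done
```

```text
time: 17.4
t 17.5 Tz [0.0867 0.0883 0.0092] 0.061416872723871134 e6 [0.0298 0.117  0.0698] yaw -0.7882
time: 18.17
t 18.2667 Tz [0.1173 0.0822 0.0284] 0.0759395594370756 e6 [0.0301 0.1174 0.0702] yaw -0.9882
```

```bash
python3 -m creep '[[0,0,0,0],[0,0,0,0],[0,0,-1.5,0],[0,0,-4,0],[0,0,-5.2,0],[1.5,1,-5.2,0],[4.3,2.8,-5.2,0],[7.5,4.8,-5.2,-0.05]]' 0|sed -n 2p
python3 -m creep '[[3.2,2,0,-0.11],[6.4,4,0,-0.22],[9,5.8,0,-0.33],[10.6,6.9,0,-0.44],[11,7.1,0,-0.55],[11,7.1,0,-0.55],[11,7.1,0,-0.55],[11,7.1,0,-0.55]]';python3 st.py
```

```text
tcp_pos: [0.6053, 0.0093, 0.2393]
time: 19.6
tcp_pos: [0.5972, 0.1396, 0.2389]
tool_rot: [0.194, 0.981, -0.0, -0.0]
wrist_force: [0.2, 1.3, 0.6]
finger_gap: 0.0423
finger_force: 0.0
axes [-0.9247  0.3807  0.0005] [-0.0006 -0.0001 -1.    ] tcp [0.5972 0.1396 0.2389] yaw -0.39053288258246127 F [0.2312 1.3407 0.5619] T [-0.0134  0.0289  0.0101] e6 0.00487781799165532 q6 -1.091705819506276 gap 0.04233500445168397
L [-0.7368  0.3519  5.1944]
R [ -9.2967 -19.9155   5.1959]
```

```bash
python3 -m creep '[[-0.4,0.2,1,0],[-0.7,0.35,2.5,0],[-0.7,0.35,4.2,0],[-0.7,0.35,5,0],[-0.7,0.35,5.1,0],[-0.7,0.35,5.1,0],[-0.7,0.35,5.1,0],[-0.7,0.35,5.1,0]]'|sed -n 2p
python3 -m creep '[[0,0,0,0],[0,0,0,0],[0,0,0,0],[0,0,0,0],[0,0,0,0],[0,0,0,0],[0,0,0,0],[0,0,0,0]]' 1|tail -2
python3 -m creep '[[0,0,0,0.06],[0,0,0,0.11],[0,0,0,0.15],[0,0,0,0.16],[0,0,0,0.17],[0,0,0,0.18],[0,0,0,0.19],[0,0,0,0.2]]'|head -1 ;python3 rd.py
python3 -m creep '[[0,0,0,0.11],[0,0,0,0.22],[0,0,0,0.32],[0,0,0,0.36],[0,0,0,0.37],[0,0,0,0.38],[0,0,0,0.39],[0,0,0,0.4]]'|head -1 ;python3 rd.py
```

```text
tcp_pos: [0.606, 0.1405, 0.1896]
finger_gap: 0.0132
finger_force: 59.6
time: 21.6
t 21.7 Tz [0.1394 0.0941 0.0113] 0.0816002052085213 e6 [0.0365 0.1185 0.0688] yaw -0.5883
time: 22.37
t 22.4667 Tz [0.1736 0.0399 0.0227] 0.07875270838333447 e6 [0.0371 0.1159 0.0649] yaw -0.9884
```

```bash

python3 -m creep '[[0,0,0,0.06],[0,0,0,0.11],[0,0,0,0.15],[0,0,0,0.16],[0,0,0,0.17],[0,0,0,0.18],[0,0,0,0.19],[0,0,0,0.2]]'|head -1 ;python3 rd.py
python3 -m creep '[[0,0,0,0.06],[0,0,0,0.11],[0,0,0,0.15],[0,0,0,0.16],[0,0,0,0.17],[0,0,0,0.18],[0,0,0,0.19],[0,0,0,0.2]]'|head -1 ;python3 rd.py
python3 -m creep '[[0,0,0,0.02],[0,0,0,0.04],[0,0,0,0.05],[0,0,0,0.06],[0,0,0,0.07],[0,0,0,0.08],[0,0,0,0.09],[0,0,0,0.1]]'|head -1 ;python3 rd.py
```

```text
time: 23.13
t 23.2333 Tz [0.1177 0.1111 0.0668] 0.09852567053167044 e6 [0.0371 0.1203 0.0715] yaw -1.1883
time: 23.9
t 24.0 Tz [0.1579 0.1624 0.0419] 0.12071889280410197 e6 [0.0368 0.1232 0.0745] yaw -1.3883
time: 24.67
t 24.7667 Tz [0.1107 0.1233 0.0325] 0.08885612440839086 e6 [0.0366 0.1233 0.0748] yaw -1.4883
```

```bash
python3 -m creep '[[0,0,0,0],[0,0,0,0],[0,0,-1.5,0],[0,0,-4,0],[0,0,-5.2,0],[-1.5,-0.1,-5.2,0],[-4.5,-0.3,-5.2,0],[-8,-0.6,-5.2,0]]' 0|sed -n 2p
python3 -m creep '[[-3.5,-0.2,0,-0.1],[-7,-0.5,0,-0.2],[-10.5,-0.8,0,-0.3],[-12.8,-0.9,0,-0.4],[-13.9,-1,0,-0.5],[-13.9,-1,0,-0.5],[-13.9,-1,0,-0.5],[-13.9,-1,0,-0.5]]'|sed -n 2p;python3 st.py
```

```text
tcp_pos: [0.6057, 0.0605, 0.24]
tcp_pos: [0.607, -0.0785, 0.2396]
axes [-0.549   0.8358  0.0011] [-0.0009  0.0008 -1.    ] tcp [ 0.607  -0.0785  0.2396] yaw -0.9895760017937001 F [ 0.4897  0.3115 -0.6488] T [-0.0056  0.0954 -0.0739] e6 0.003116097141173668 q6 -0.8514642050090876 gap 0.04291801418645793
L [18.3461 11.8586  5.2815]
R [-0.1512 -0.0533  5.2645]
```

```bash
python3 -m creep '[[-0.1,0,1,0],[-0.1,0,2.5,0],[-0.1,0,4.2,0],[-0.1,0,5,0],[-0.1,0,5.1,0],[-0.1,0,5.1,0],[-0.1,0,5.1,0],[-0.1,0,5.1,0]]'|sed -n 2p
python3 -m creep '[[0,0,0,0],[0,0,0,0],[0,0,0,0],[0,0,0,0],[0,0,0,0],[0,0,0,0],[0,0,0,0],[0,0,0,0]]' 1|tail -2
python3 -m creep '[[0,0,0,0.06],[0,0,0,0.11],[0,0,0,0.15],[0,0,0,0.16],[0,0,0,0.17],[0,0,0,0.18],[0,0,0,0.19],[0,0,0,0.2]]'|head -1 ;python3 rd.py
python3 -m creep '[[0,0,0,0.06],[0,0,0,0.11],[0,0,0,0.15],[0,0,0,0.16],[0,0,0,0.17],[0,0,0,0.18],[0,0,0,0.19],[0,0,0,0.2]]'|head -1 ;python3 rd.py
python3 -m creep '[[0,0,0,0.02],[0,0,0,0.04],[0,0,0,0.05],[0,0,0,0.06],[0,0,0,0.07],[0,0,0,0.08],[0,0,0,0.09],[0,0,0,0.1]]'|head -1 ;python3 rd.py
```

```text
tcp_pos: [0.6087, -0.0799, 0.1906]
finger_gap: 0.0133
finger_force: 59.9
time: 28.1
t 28.2 Tz [0.1651 0.0246 0.0144] 0.06803886265809801 e6 [0.0302 0.114  0.0665] yaw -1.1883
time: 28.87
t 28.9667 Tz [0.1631 0.0619 0.0019] 0.07561387369576715 e6 [0.0302 0.1162 0.0691] yaw -1.3882
time: 29.63
t 29.7333 Tz [0.1423 0.0933 0.0446] 0.09340225644264473 e6 [0.0303 0.1161 0.0691] yaw -1.4882
```

```bash
python3 - <<'E'
from h import *
im=robot.get_image("scene")[:,:,::-1];cv2.imwrite("pics/scene5f.png",im);a=cv2.imread("pics/scene2f.png")
c=[cv2.resize(x[270:320,270:345],None,fx=8,fy=6,interpolation=cv2.INTER_CUBIC) for x in(a,im)]
cv2.imwrite("pics/cmp.png",np.vstack(c))
E
```

```text
(no output)
```

View pics/cmp.png

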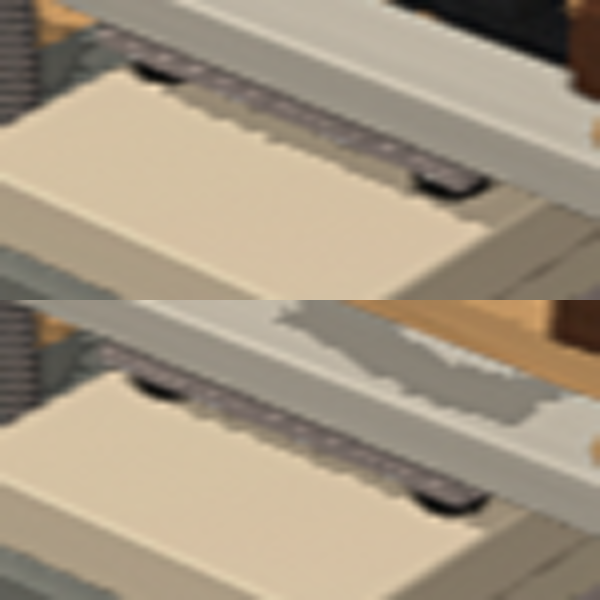

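The upper frame shows the mould before turning, the lower one now. The beam and feet came down together by about 3 px and the feet look uncompressed at (450,515), so they're at or just above touching. I'll go on in small steps.

```bash

python3 -m creep '[[0,0,0,0.02],[0,0,0,0.04],[0,0,0,0.05],[0,0,0,0.06],[0,0,0,0.07],[0,0,0,0.08],[0,0,0,0.09],[0,0,0,0.1]]'|head -1 ;python3 rd.py
python3 -m creep '[[0,0,0,0.02],[0,0,0,0.04],[0,0,0,0.05],[0,0,0,0.06],[0,0,0,0.07],[0,0,0,0.08],[0,0,0,0.09],[0,0,0,0.1]]'|head -1 ;python3 rd.py
python3 -m creep '[[0,0,0,0.02],[0,0,0,0.04],[0,0,0,0.05],[0,0,0,0.06],[0,0,0,0.07],[0,0,0,0.08],[0,0,0,0.09],[0,0,0,0.1]]'|head -1 ;python3 rd.py
```

```text
time: 30.45
t 30.55 Tz [0.1567 0.1204 0.0778] 0.11829031093177787 e6 [0.0467 0.1308 0.083 ] yaw -1.5882
time: 31.22
t 31.3167 Tz [0.1306 0.1042 0.0273] 0.08735848904063992 e6 [0.0622 0.1472 0.0997] yaw -1.6881
time: 31.98
t 32.0833 Tz [0.1799 0.1482 0.0557] 0.1279554541334541 e6 [0.0781 0.1637 0.1165] yaw -1.7881
```

Contact shows at R ≈ 1.5, after which e6 grows 0.016 N m per 0.1 rad, about 50 N per rad per foot. Both handles should finish at about 1.9. Now the left one.

```bash
python3 -m creep '[[0,0,0,0],[0,0,0,0],[0,0,-1.5,0],[0,0,-4,0],[0,0,-5.2,0],[1.5,-0.3,-5.2,0],[4.5,-1,-5.2,0],[8,-1.8,-5.2,0]]' 0|sed -n 2p
python3 -m creep '[[3.5,-0.8,0,-0.1],[7,-1.6,0,-0.2],[10.5,-2.4,0,-0.3],[12.5,-2.9,0,-0.3],[13.4,-3.1,0,-0.3],[13.4,-3.1,0,-0.3],[13.4,-3.1,0,-0.3],[13.4,-3.1,0,-0.3]]'|sed -n 2p;python3 st.py
```

```text
tcp_pos: [0.6076, 0.0024, 0.2409]
tcp_pos: [0.6061, 0.1385, 0.2408]
axes [-0.0816  0.9967 -0.0007] [-0.0006 -0.0008 -1.    ] tcp [0.6061 0.1385 0.2408] yaw -1.4891303407947643 F [ 0.0102 -0.2563  0.1005] T [-0.0522  0.0473  0.0169] e6 0.0010376208956586197 q6 0.004335919640882557 gap 0.04249311883289673
L [ 0.1606 -0.0609  5.384 ]
R [-21.7824  -1.6562   5.4004]
```

```bash
python3 -m creep '[[0.1,0,1,0],[0.1,0,2.5,0],[0.1,0,4.2,0],[0.1,0,5,0],[0.1,0,5.2,0],[0.1,0,5.2,0],[0.1,0,5.2,0],[0.1,0,5.2,0]]'|sed -n 2p
python3 -m creep '[[0,0,0,0],[0,0,0,0],[0,0,0,0],[0,0,0,0],[0,0,0,0],[0,0,0,0],[0,0,0,0],[0,0,0,0]]' 1|tail -2
python3 -m creep '[[0,0,0,0.02],[0,0,0,0.04],[0,0,0,0.05],[0,0,0,0.06],[0,0,0,0.07],[0,0,0,0.08],[0,0,0,0.09],[0,0,0,0.1]]'|head -1 ;python3 rd.py
python3 -m creep '[[0,0,0,0.06],[0,0,0,0.11],[0,0,0,0.15],[0,0,0,0.16],[0,0,0,0.17],[0,0,0,0.18],[0,0,0,0.19],[0,0,0,0.2]]'|head -1 ;python3 rd.py
```

```text
tcp_pos: [0.6069, 0.1405, 0.1905]
finger_gap: 0.013
finger_force: 60.3
time: 35.42
t 35.5167 Tz [0.1179 0.1709 0.0895] 0.12613355820974673 e6 [0.0559 0.1447 0.097 ] yaw -1.5873
time: 36.18
t 36.2833 Tz [0.1955 0.1447 0.1504] 0.16354647075527007 e6 [0.0947 0.1829 0.1357] yaw -1.7872
```

At L = R = 1.8 each end carries about 12 N, so 1.97 on both gives about 20 N each.

```bash

python3 -m creep '[[0,0,0,0.05],[0,0,0,0.1],[0,0,0,0.12],[0,0,0,0.13],[0,0,0,0.14],[0,0,0,0.15],[0,0,0,0.16],[0,0,0,0.17]]'|head -1 ;python3 rd.py
python3 -m creep '[[0,0,0,0],[0,0,0,0],[0,0,-1.5,0],[0,0,-4,0],[0,0,-5.2,0],[-1.5,0.3,-5.2,0],[-4.5,0.8,-5.2,0],[-8,1.5,-5.2,0]]' 0|sed -n 2p
python3 st.py
```

```text
time: 36.95
t 37.05 Tz [0.1672 0.0916 0.1658] 0.14150109735426442 e6 [0.1268 0.2157 0.1694] yaw -1.9572
tcp_pos: [0.5894, 0.0608, 0.2409]
axes [0.3743 0.9273 0.0001] [ 0.0005 -0.     -1.    ] tcp [0.5894 0.0608 0.2409] yaw -1.9544610785999714 F [1.1215 0.3285 0.0685] T [-0.0096  0.0081  0.0268] e6 0.668245330452919 q6 0.34052714032917547 gap 0.04269778684213568
L [ 7.937  -1.4872  5.3914]
R [-12.3887   6.9333   5.3923]
```

```bash

python3 -m creep '[[-3,1.7,0,-0.06],[-6,3.4,0,-0.12],[-9,5.1,0,-0.17],[-11.3,6.4,0,-0.17],[-12.3,6.9,0,-0.17],[-12.3,6.9,0,-0.17],[-12.3,6.9,0,-0.17],[-12.3,6.9,0,-0.17]]'|sed -n 2p;python3 st.py
```

```text
tcp_pos: [0.6068, -0.0777, 0.2408]
axes [0.2144 0.9768 0.0008] [-0.0008  0.001  -1.    ] tcp [ 0.6068 -0.0777  0.2408] yaw -1.7868316977089995 F [-0.4862 -0.2577 -0.0283] T [-0.0004  0.0322 -0.1072] e6 0.0011430401355028152 q6 -0.05328962384269266 gap 0.04265126378026556
L [21.2314 -4.8049  5.4065]
R [-0.2144  0.1064  5.3834]
```

```bash
python3 -m creep '[[-0.2,0.1,1,0],[-0.2,0.1,2.5,0],[-0.2,0.1,4.2,0],[-0.2,0.1,5,0],[-0.2,0.1,5.2,0],[-0.2,0.1,5.2,0],[-0.2,0.1,5.2,0],[-0.2,0.1,5.2,0]]'|sed -n 2p
python3 -m creep '[[0,0,0,0],[0,0,0,0],[0,0,0,0],[0,0,0,0],[0,0,0,0],[0,0,0,0],[0,0,0,0],[0,0,0,0]]' 1|tail -2
python3 -m creep '[[0,0,0,0.05],[0,0,0,0.1],[0,0,0,0.12],[0,0,0,0.13],[0,0,0,0.14],[0,0,0,0.15],[0,0,0,0.16],[0,0,0,0.17]]'|head -1 ;python3 rd.py
```

```text
tcp_pos: [0.6086, -0.0811, 0.1905]
finger_gap: 0.013
finger_force: 60.4
time: 40.38
t 40.4833 Tz [0.2111 0.1775 0.1035] 0.16400763017472333 e6 [0.1272 0.2065 0.1564] yaw -1.9575
```

Each end carries about 19 N and both angles are 1.97. I'll release, rise clear, and take a last look.

```bash
python3 -m creep '[[0,0,0,0],[0,0,0,0],[0,0,0,0],[0,0,-1.5,0],[0,0,-4,0],[0,0,-7,0],[0,0,-8,0],[0,0,-8,0]]' 0
python3 -m creep '[[0,0,0,0],[0,0,0,0],[0,0,0,0],[0,0,0,0],[0,0,0,0],[0,0,0,0],[0,0,0,0],[0,0,0,0]]'|tail -3
python3 - <<'E'
from h import *
im=robot.get_image("scene")[:,:,::-1];cv2.imwrite("pics/fin.png",cv2.resize(im[215:380,225:400],None,fx=3.5,fy=3.5,interpolation=cv2.INTER_CUBIC))
E
```

```text
time: 41.15
tcp_pos: [0.6102, -0.0818, 0.2735]
tool_rot: [0.83, 0.558, 0.003, 0.003]
wrist_force: [0.2, 0.2, -0.2]
finger_gap: 0.0428
finger_force: 0.0
wrist_force: [-0.0, -0.0, -0.3]
finger_gap: 0.043
finger_force: 0.0
```

View pics/fin.png

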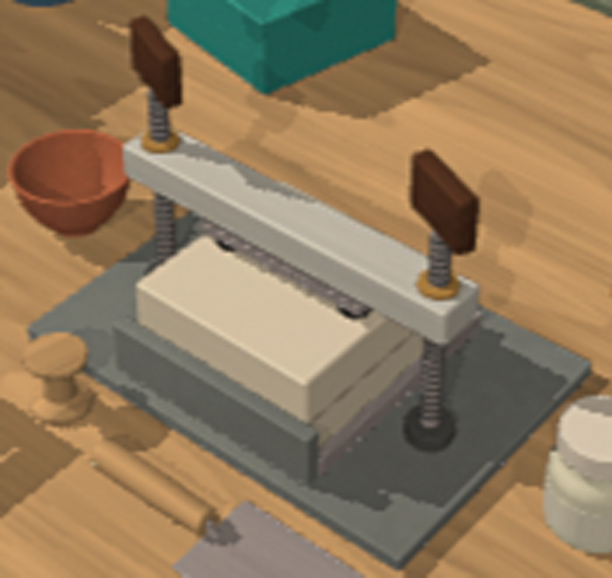

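The picture shows both handles turned the same way at (155,60) and (443,200). The beam is level, its feet are on the mould, the mould sits against the stop at (215,400), and the other things are where they were.

```bash
python3 -c "
from station import robot
print(robot.job_done())"
```

```text
the job is handed in; nothing more can be done
None
```

The mould is home against the back stop and clamped with about 19 N under each end, estimated from wrist-joint torque; both handles are at 1.97 rad, the gripper is clear, and the job was handed in at about 42 s with no verdict returned.

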